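Swing out the riser's prop leg and set the vial carrier on it

TASK

Fold out the blue prop leg of the white riser: push it by its orange end pad, from the rail side, all the way round to its stop, and keep pressing it against the stop with about 10 N (never more than 25 N) for a good second so that it is home. Then pick up the vial carrier by its arch handle and set it down gently on top of the rail and the folded-out leg, centred and square to the rail, and let go. Leave the other things on the bench where they stand.

Things in the scene. Friction and masses are not known exactly. Their poses are not given: they have to be found in the camera images.
- riser: Folding riser, fixed. Origin: on the leg's vertical pivot, at bench level; x points to the rail, z up. White rail along its y (x 13 to 27, y -45 to 80 mm), top 80 mm above the bench. Foot plate 8 mm thick (x -30 to 50, y -55 to 91 mm). Blue leg, 10 mm thick, top at 80 mm: folded it points about along -y, swung out (clockwise from above) about along -x. It starts 0 to 0.7 rad open.
- pad_top (a point): Top centre of the orange end pad of the leg, 100 mm from the pivot, 80 mm above the bench. y points along the leg, towards the pivot; x square to the pad, towards the pushing fingers (push along -x to swing the leg out, along an arc about the pivot). The stop is a hidden collar set differently each time: somewhere from 1.25 to 1.75 rad from the riser's -y. It can only be felt.
- leg_pad: The orange end pad: 14 mm thick (x), 30 mm long (y), from 10 to 80 mm above the bench. Origin at its centre, at bench level; axes as pad_top. At the start it stands clear beyond the rail's end, with room behind it (+x) for closed fingers pointing down. Swinging takes about 2 N at the pad (friction; it stays where left); the stop is rigid: come to it slowly (20 mm/s) and regulate the force.
- seat (a point): Where the centre of the carrier's underside belongs: 35 mm from the pivot on the side away from the rail, 80 mm above the bench. Fixed to the riser; same axes as riser.
- carrier: Loose white tray, 130 (x) by 84 (y) mm, rim 14 mm high, 0.2 to 0.4 kg; six fixed vials 31 mm high, in rows at x = 47 and -47 mm. Origin: centre of the underside. Blue arch handle over its middle along y: bar 12 mm thick (x), 66 mm long, 57 to 71 mm above the underside; grasp it from above across the 12 mm. On the riser its x lies along the riser's x, either way round.
- amber_bottle: Bystander: brown bottle with red cap, 62 mm across, 164 mm high; origin at the centre of its underside.
- slide_box: Bystander: blue slide box, 34x82x66 mm; origin at the centre of its underside.
- timer: Bystander: white bench timer lying on its back, 58x68x20 mm; origin at the centre of its underside.
- red_device: Fixed obstacle on the left: red and black bench device, head and column within 200 (x) by 100 (y) mm, 210 mm high; its base plate, 25 mm high, reaches 80 mm from the origin towards -y. Pass over or in front of it; origin at its centre, at bench level, axes as the world.
- paper_roll: Fixed obstacle: standing lavender paper roll, 100 mm across, 200 mm high; origin at its centre, at bench level, axes as the world.
- dish_stack_near: Fixed obstacle: nearer stack of dishes, 92 mm across, 110 mm high; origin at its centre, at bench level, axes as the world.
- dish_stack_far: Fixed obstacle: farther stack of dishes, 90 mm across, 80 mm high; origin at its centre, at bench level, axes as the world.
- tub_near: Fixed obstacle on the right: clear tub, 175 (x) by 135 (y) mm, 100 mm high; origin at its centre, at bench level, axes as the world.
- tubs_far: Fixed obstacle at the back right: two stacked tubs with teal lids, 190 (x) by 270 (y) mm, 270 mm high; origin at its centre, at bench level, axes as the world.

How it is judged:
On the way:
1. the leg is swung out and the fingers press its pad with 6 to 16 N while it stands still against its stop, for 0.5 s (y of pad_top in the frame of riser above -0.036 m and contact force between the fingers and leg_pad between 6 and 16 N and linear speed of leg_pad below 0.004 m/s), for 0.5 s.
At the end, for the whole second after the job is handed in: The leg is still swung out (its pad's y in the riser's frame above -36 mm), and the carrier rests on the riser: its underside within 4 mm of the riser's top, level within 0.04 rad, its middle within 15 mm of the seat and its x axis within 0.2 rad of the riser's (y of pad_top in the frame of riser above -0.036 m and horizontal distance between carrier and seat below 0.015 m and z of carrier in the frame of seat between -0.004 and 0.004 m and angle between carrier's own z axis and vertical below 0.04 rad and angle between the x axis of carrier and the x axis of riser, either way round below 0.2 rad and contact force between carrier and riser above 1 N and linear speed of carrier below 0.01 m/s); the robot touches nothing.
It fails at once if the robot presses on the riser or its leg with more than 25 N (contact force between any of the fingers, the arm and riser above 25 N).
It fails at once if the carrier strikes the riser with more than 80 N (dropped or slammed down) (contact force between carrier and riser above 80 N).
It fails at once if the carrier is tipped by more than 0.5 rad (angle between carrier's own z axis and vertical above 0.5 rad).
It fails at once if a bystander is moved by more than 20 mm (distance of any of amber_bottle, slide_box, timer from where it was at the start of the episode above 0.02 m).
It also fails if it takes over 64 s, if anything falls off the work surface, if the arm or the gripper's body presses on something with over 40 N, if the wrist force passes 120 N, or if a joint passes its speed limit or range.

ROBOT

A 7-joint arm with a two-finger parallel gripper is mounted at the origin on a cart in front of the work surface, level with it; the furniture and walls round the work are solid. World frame = base frame: x ahead of the robot, y to its left, z up, the work surface at z = 0. Lengths are in m, angles in rad, forces in N, time in s.
With the tool pointing down it reaches from about 0.4 to 0.925 m from the base axis. Payload 5.6 kg.
Tool frame: the origin (TCP) lies between the finger pads; the fingertips stand 8 mm ahead of it and the grasp point (between the pads) lies 11 mm behind it; z points along the fingers, y is the line along which they close (so a half turn about z gives the same grasp; the last joint's range is limited). The gripper opens to 85 mm and grips with 20 to 120 N. Pads are 22 mm wide; open, the fingers measure 114 mm over their backs; the gripper's body (76 mm by 85 mm) begins 54 mm behind the grasp point. The pads swing forward as they close: fully open they stand 13 mm farther back than shut.
Start: joints at [-1.386, 0.468, -0.012, 1.603, 0.006, 1.071, -0.056], TCP at [0.147, 0.633, 0.239] pointing down, gripper open.
Joint ranges: [-2.53, 2.53], [-0.31, 2.02], [-1.57, 1.55], [0.28, 2.44], [-1.29, 4.43], [0.15, 1.84], [-2.92, 2.92]. Speed limits (rad/s): [2.57, 2.57, 3.14, 3.14, 3.14, 3.14, 3.14].

INTERFACE

Orientations are given as a rotation vector (axis times angle).
In Python, from bench import status, eyes, r gives the robot as it stands.
- The arm moves only by the tool drive_tool, never from a script. Its argument "rows" is a list of rows, each an object with "gripper": the closure in counts, from 0 (fully open) to 255 (shut); "slide": the shift along the tool's x, y, z in cm, a list of three; "twist": the turn about the tool's z in degrees. A call has 1 to 10 rows; each row shifts and turns the commanded pose from where the row before left it, along the tool's axes as they then stand; what a row does not reach is not made up. A row lasts 1/10 s, in which the tool goes at most 50 mm and 8.59 degrees, less where a joint would pass 70% of its speed; a pose out of reach is approached as far as the arm can. A call is refused whole if a number of a shift passes 5 or a number of a turn 8.59, either way. A call with a gripper value outside its range is refused whole. The fingers move at their own pace and stop on an object; "newtons" is the grip in N (left out, the last holds). Time passes only in rows, so rows that do not move let the fingers close. It gives the time, the measured TCP pose, the force, the opening and the grip force at its end, in the units of the state.
- status.read_state(): the state, without advancing time (a new reading comes with each control period).
- eyes.grab_frame(name): name is "side" or "top" or "wrist"; returns the picture (480x640x3 uint8, blue, green, red); there is no depth.
- eyes.calibration(name): a dict with "fx", "fy", "cx", "cy" (pixels), "origin" and "orientation" of the camera in the world. Camera axes: x right, y down, z forward; pixel columns grow to the right and rows downward; lengths in m; the calibration is good to about 2 mm. A picture is of the moment at which its call begins: read the wrist's pose just before it. calibration takes no time and is no camera call; for the wrist camera it gives the pose at the moment of the call.
- r.sign_off(): hands the job in; it is judged then, once.
The state is a dict: "time_s": time; "qpos": joint angles; "qvel": joint speeds; "joint_efforts": joint torques, N m; "position": TCP position; "eef_rot": TCP orientation; "ft_force": force on the tool from outside, world axes, zero at the start; "moment": the same for the moment, N m; "opening": opening from 0.0 (shut) to 1.0 (fully open); "grip_force": force on a finger pad.
Only numpy, scipy, OpenCV 4.12 (cv2) and the standard library are available. Lean on these libraries where they do the work, as an engineer would, in place of code of your own. Each camera call takes 0.05 s, during which the arm holds its last target. There are 200 camera calls.

## Working session

There is one attempt and no reset: what is moved stays moved. The work goes in short steps, Python scripts to look and compute and a tool call to move; the robot and the scene stay as the last step left them, time stands still between calls to the robot, and variables do not carry over. Pictures are saved under pics/ and viewed, at most 10 in all, crops included, and the job is handed in when it is done.

Besides the shell and the picture viewer there is one more tool, called after ">>>" as name(argument=value, ...), one argument or row to a line, values as JSON. drive_tool: Moves the arm, as the interface text tells. Its arguments: {"type":"object","properties":{"rows":{"type":"array"},"newtons":{"type":"number"}},"required":["rows"]}

```bash
mkdir -p pics; ls; python3 - <<'E'
from bench import status, eyes, r
import cv2
s=status.read_state(); print({k:s[k] for k in ('time_s','position','eef_rot','ft_force','opening')})
for n in ('side','top'):
    cv2.imwrite(f'pics/{n}0.png',eyes.grab_frame(n)); print(n,eyes.calibration(n))
E
```

```text
pics
{'time_s': 0.0, 'position': array([0.14671939, 0.63265084, 0.2383105 ]), 'eef_rot': array([-3.57122656e-01, -3.12115072e+00,  2.88040994e-03]), 'ft_force': array([ 0.75608318,  0.05394572, -0.18103979]), 'opening': 1.0000298725237289}
side {'fx': 615.3380769099706, 'fy': 615.3380769099706, 'cx': 313.7172557129186, 'cy': 245.52469110760856, 'origin': array([-0.21985269,  0.98360841,  1.3521548 ]), 'orientation': array([-0.90235317,  2.56924465, -1.01860521])}
top {'fx': 582.1553087746947, 'fy': 582.1553087746947, 'cx': 317.26687664681265, 'cy': 233.2582487254457, 'origin': array([-0.57022136, -0.00746195,  1.43311391]), 'orientation': array([-1.86393802,  1.79979729, -0.61499483])}
```

View pics/top0.png

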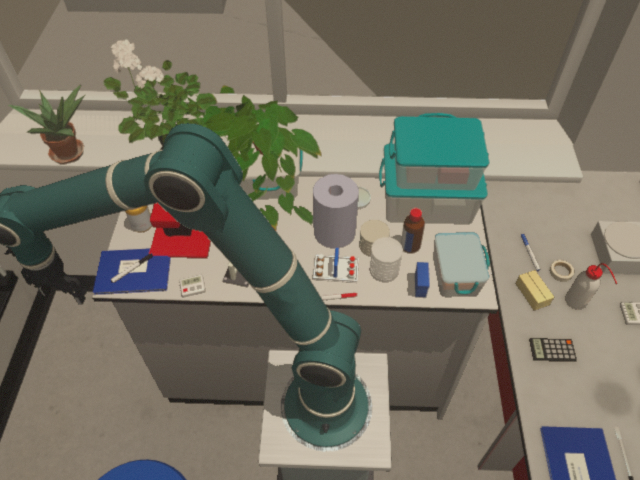

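View pics/side0.png

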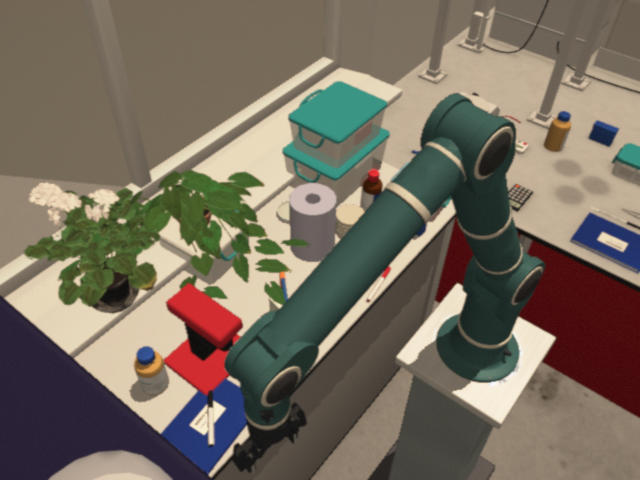

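The top view shows the carrier at about (337,266), the slide box at (422,280), the bottle at (413,232), the timer at (192,287) and the red device at (180,235). The riser is partly hidden behind the arm, near (237,273) in top and (283,285) in side. I'll work out rough positions and a crop.

```bash
cat > h.py <<'E'
import numpy as np, cv2
from scipy.spatial.transform import Rotation as R
from bench import status, eyes, r
def ray(c,u,v):
    d=R.from_rotvec(c['orientation']).apply([(u-c['cx'])/c['fx'],(v-c['cy'])/c['fy'],1]); return np.array(c['origin']),d
def onz(c,u,v,z):
    o,d=ray(c,u,v); return o+d*(z-o[2])/d[2]
def pix(c,p):
    q=R.from_rotvec(c['orientation']).inv().apply(np.array(p)-c['origin']); return np.array([c['fx']*q[0]/q[2]+c['cx'],c['fy']*q[1]/q[2]+c['cy']])
def tool(p,st=None):
    st=st or status.read_state(); return R.from_rotvec(st['eef_rot']).inv().apply(np.array(p)-st['position'])*100
E
python3 - <<'E'
from h import *
c=eyes.calibration('top')
for n,u,v,z in [('carrier',337,268,.01),('slide',422,280,.066),('bottle',413,235,.0),('timer',192,287,.02),('riser?',237,273,.08),('edgeL',97,292,0),('edge',493,307,0),('roll top',336,190,.2),('dishnear',386,247,.11),('dishfar',375,230,.08),('reddev base',180,250,0.025),('tubnear',461,255,.1)]:
    print(n,onz(c,u,v,z).round(3))
t=cv2.imread('pics/top0.png')[200:320,150:450]; s=cv2.imread('pics/side0.png')[220:340,200:500]
cv2.imwrite('pics/crop0.png',np.vstack([cv2.resize(t,None,fx=2.5,fy=2.5,interpolation=2),cv2.resize(s,None,fx=2.5,fy=2.5,interpolation=2)]))
st=status.read_state(); print(R.from_rotvec(st['eef_rot']).as_matrix().round(2))
E
```

```text
carrier [ 0.415 -0.021  0.01 ]
slide [ 0.344 -0.259  0.066]
bottle [ 0.555 -0.256  0.   ]
timer [0.328 0.396 0.02 ]
riser? [0.341 0.26  0.08 ]
edgeL [0.315 0.675 0.   ]
edge [ 0.302 -0.466  0.   ]
roll top [ 0.554 -0.012  0.2  ]
dishnear [ 0.423 -0.157  0.11 ]
dishfar [ 0.507 -0.13   0.08 ]
reddev base [0.455 0.453 0.025]
tubnear [ 0.409 -0.369  0.1  ]
[[-0.97  0.23 -0.  ]
 [ 0.23  0.97 -0.  ]
 [-0.   -0.   -1.  ]]
```

View pics/crop0.png

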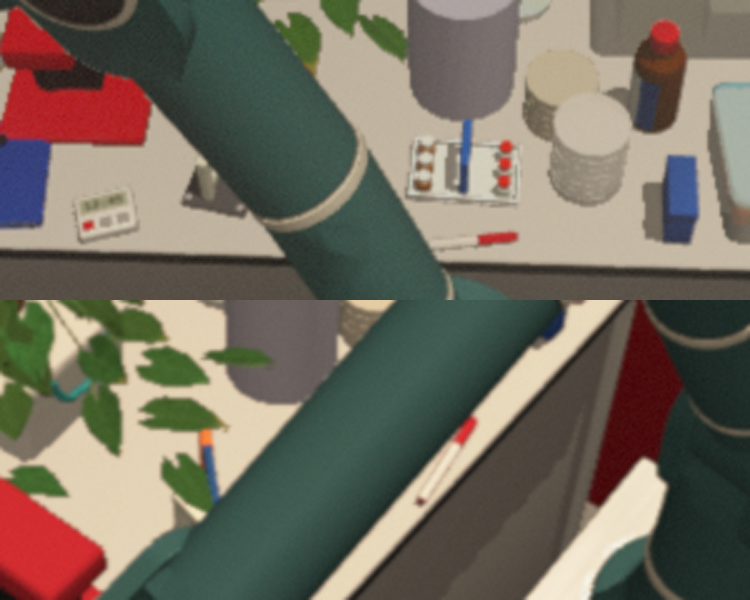

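The orange pad shows at about (282,275) in side. The foot plate corner and the rail's near end show at about (224,280) and (232,265) in top. I'll raise the arm and move it over the riser for a close look.

>>> drive_tool(
  rows=[
    {"gripper": 0, "slide": [0, 0, -5], "twist": 0},
    {"gripper": 0, "slide": [0, 0, -5], "twist": 0},
    {"gripper": 255, "slide": [-2, -4.5, 0], "twist": 0},
    {"gripper": 255, "slide": [-2, -4.5, 0], "twist": 0},
    {"gripper": 255, "slide": [-3, -4, 0], "twist": 0},
    {"gripper": 255, "slide": [-3, -4, 0], "twist": 0},
    {"gripper": 255, "slide": [-3, -4, 0], "twist": 0},
    {"gripper": 255, "slide": [-3, -4, 0], "twist": 0},
    {"gripper": 255, "slide": [-3, -4, 0], "twist": 0},
    {"gripper": 255, "slide": [-3, -4, 0], "twist": 0},
  ],
)

```text
time_s: 1.1
position: [0.2869, 0.2599, 0.3391]
eef_rot: [-0.357, -3.121, -0.0]
ft_force: [1.9, 0.4, 0.7]
opening: -0.0
grip_force: 0.0
```

```bash
python3 - <<'E'
from h import *
s=status.read_state(); print(s['time_s'],s['position'],R.from_rotvec(s['eef_rot']).as_matrix().round(2), s['qpos'].round(2))
c=eyes.calibration('wrist');w=eyes.grab_frame('wrist');print(c)
t=eyes.grab_frame('top');d=eyes.grab_frame('side')
for n,i in (('wrist',w),('top',t),('side',d)): cv2.imwrite(f'pics/{n}1.png',i)
E
```

```text
1.1 [0.2869058  0.25986679 0.33913213] [[-0.97  0.23 -0.  ]
 [ 0.23  0.97  0.  ]
 [ 0.    0.   -1.  ]] [-1.04 -0.11  0.2   2.07  0.02  1.18  0.49]
{'fx': 383.38990391681017, 'fy': 383.38990391681017, 'cx': 325.5199507399265, 'cy': 236.93155698238328, 'origin': array([0.21175261, 0.27726174, 0.47303391]), 'orientation': array([2.26378895, 1.80070256, 0.27476868])}
```

View pics/wrist1.png

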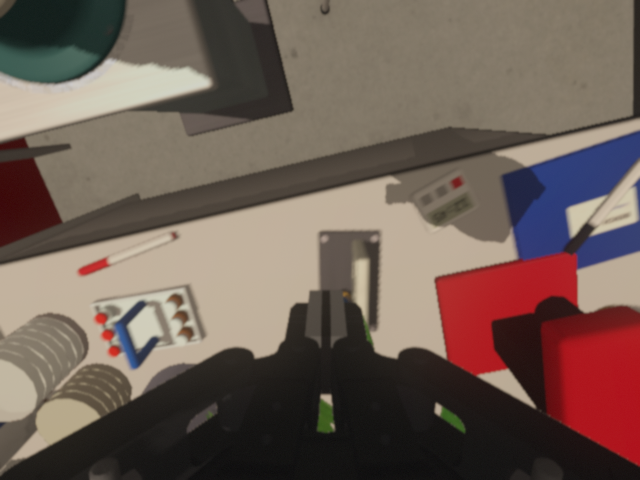

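The wrist view shows the foot plate with corners near (319,232), (380,232) and (376,328), and the rail at (352–368, 240–300). The carrier is at about (147,323) with its blue handle from (125,330) to (150,355). The riser's -y points away from the robot, so I'll measure it now.

```bash
python3 - <<'E'
from h import *
c={'fx':383.38990391681017,'fy':383.38990391681017,'cx':325.5199507399265,'cy':236.93155698238328,'origin':np.array([0.21175261,0.27726174,0.47303391]),'orientation':np.array([2.26378895,1.80070256,0.27476868])}
w=cv2.imread('pics/wrist1.png')
for u,v in [(319,232),(380,232),(376,328)]: print(onz(c,u,v,.008).round(4))
cs=eyes.calibration('side'); ct=eyes.calibration('top')
print('pad side0',onz(cs,282,273,.08).round(3))
big=cv2.resize(w[215:345,280:410],None,fx=4.2,fy=4.2,interpolation=2)
s=cv2.imread('pics/side1.png'); t=cv2.imread('pics/top1.png')
for n,i in (('side',s),('top',t)):
    h=cv2.cvtColor(i,cv2.COLOR_BGR2HSV); m=cv2.inRange(h,(5,150,120),(22,255,255)); 
    k,l,a,ce=cv2.connectedComponentsWithStats(m); print(n,[(x[4],y.round(1)) for x,y in zip(a[1:],ce[1:]) if x[4]>8])
f=lambda p,c,q:cv2.resize(p,(c,q),interpolation=2)
cv2.imwrite('pics/crop1.png',np.hstack([f(w[215:345,280:410],400,400),f(s[200:360,200:360],400,400)]))
E
```

```text
[0.3449 0.2383 0.008 ]
[0.3622 0.3135 0.008 ]
[0.4962 0.2829 0.008 ]
pad side0 [0.514 0.18  0.08 ]
side [(np.int32(28), array([281.6, 274.2])), (np.int32(260), array([151.9, 366.5]))]
top [(np.int32(207), array([135.8, 207.2])), (np.int32(104), array([271.5, 233.4])), (np.int32(17), array([568.4, 341.5]))]
```

View pics/crop1.png

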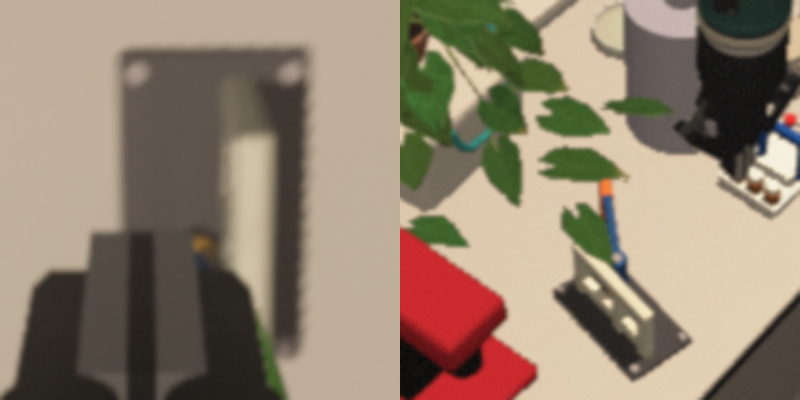

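The crop shows the rail and foot plate, with the leg running from its pivot to the orange pad at about side (282,274), roughly 0.48 rad open. The pad estimate lies 101 mm from the pivot, which fits the given 100 mm. I'll move above the rail side of the pad, turned so the flat sides of the fingers push along tool +x.

>>> drive_tool(
  rows=[
    {"gripper": 255, "slide": [-4.3, 0.25, 0], "twist": 0},
    {"gripper": 255, "slide": [-4.3, 0.25, 0], "twist": 0},
    {"gripper": 255, "slide": [-4.3, 0.25, 0], "twist": 0},
    {"gripper": 255, "slide": [-4.3, 0.25, 0], "twist": 0},
    {"gripper": 255, "slide": [-4.3, 0.25, 0], "twist": 0},
    {"gripper": 255, "slide": [-4.3, 0.25, 0], "twist": 0},
    {"gripper": 255, "slide": [0, 0, 0], "twist": -7.75},
    {"gripper": 255, "slide": [0, 0, 0], "twist": -7.75},
    {"gripper": 255, "slide": [0, 0, 0], "twist": -7.75},
    {"gripper": 255, "slide": [0, 0, 0], "twist": -7.75},
  ],
)

```text
time_s: 2.25
position: [0.5409, 0.2201, 0.3383]
eef_rot: [0.502, -3.1, 0.0]
ft_force: [0.8, -0.6, -0.6]
opening: -0.003
grip_force: 0.0
```

>>> drive_tool(
  rows=[
    {"gripper": 255, "slide": [0, 0, 3], "twist": -7.75},
    {"gripper": 255, "slide": [0, 0, 3], "twist": -7.75},
    {"gripper": 255, "slide": [0, 0, 3], "twist": -7.75},
    {"gripper": 255, "slide": [0, 0, 0], "twist": -7.75},
    {"gripper": 255, "slide": [0, 0, 0], "twist": 0},
  ],
)

```text
time_s: 2.75
position: [0.5404, 0.2197, 0.2476]
eef_rot: [1.304, -2.855, -0.001]
ft_force: [0.4, 0.1, 0.6]
opening: 0.001
grip_force: 0.0
```

```bash
python3 - <<'E'
from h import *
s=status.read_state(); print(s['time_s'],s['position'],R.from_rotvec(s['eef_rot']).as_matrix().round(2), s['qpos'].round(2))
c=eyes.calibration('wrist');w=eyes.grab_frame('wrist');cv2.imwrite('pics/wrist2.png',w)
np.savez('c2.npz',**c)
h=cv2.cvtColor(w,cv2.COLOR_BGR2HSV); m=cv2.inRange(h,(5,150,120),(22,255,255))
k,l,a,ce=cv2.connectedComponentsWithStats(m); print([(x[:5],y.round(1),onz(c,*y,.08).round(4)) for x,y in zip(a[1:],ce[1:]) if x[4]>30])
E
```

```text
2.75 [0.54044046 0.21967656 0.24759058] [[-0.66 -0.76 -0.  ]
 [-0.76  0.66 -0.  ]
 [ 0.    0.   -1.  ]] [-0.65  0.35  0.26  1.78 -0.1   1.03  2.07]
[(array([324, 144,  13,  22, 250], dtype=int32), array([329.6, 154.6]), array([0.5047, 0.1853, 0.08  ])), (array([382, 334,  25,  14,  72], dtype=int32), array([396.5, 339.6]), array([0.5656, 0.3485, 0.08  ]))]
```

View pics/wrist2.png

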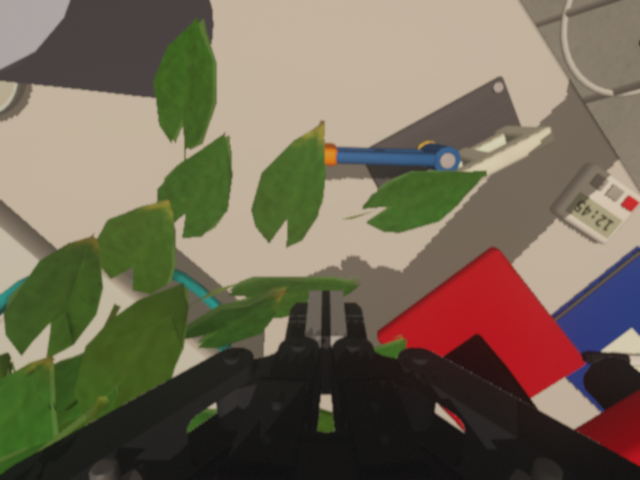

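The leg runs from its pivot at about (447,160) to the orange pad at (325–337,154). A leaf overlaps the pad's outer part. The rail's end is at about (465–550,150). Next I'll refine the pivot and leg direction.

```bash
python3 - <<'E'
from h import *
c=dict(np.load('c2.npz')); s=status.read_state()
P=onz(c,447,159,.08); L=onz(c,337,155.5,.08); print('pivot',P,'pad inner edge',L, np.linalg.norm(P-L))
d=(L-P)/np.linalg.norm(L-P); pad=P+.1*d; print('pad',pad)
X=np.array([.223,.975,0]);Y=np.array([-.975,.223,0])
print('theta',np.arctan2(-d@X,-d@Y)); px=np.array([-d[1],d[0],0]); px=px if px[1]>0 else -px
print('d',d,'padx',px,'TCP behind by 35mm, tool cm',tool(pad+.035*px+[0,0,-.02],s), 'pivot tool',tool(P,s),'leg in tool',R.from_rotvec(s['eef_rot']).inv().apply(d))
E
```

```text
pivot [0.43804635 0.24744851 0.08      ] pad inner edge [0.5008246  0.18956513 0.08      ] 0.08539083004261498
pad [0.51156508 0.1796621  0.08      ]
theta 0.5200029724278532
d [ 0.7351873  -0.67786403  0.        ] padx [0.67786403 0.7351873  0.        ] TCP behind by 35mm, tool cm [ 1.44092897 -0.51651978 18.86177509] pivot tool [ 4.67027377  9.57615472 16.87198771] leg in tool [ 2.70576134e-02 -9.99633553e-01 -8.02950829e-04]
```

>>> drive_tool(
  rows=[
    {"gripper": 255, "slide": [1.4, -0.5, 0], "twist": 0},
    {"gripper": 255, "slide": [0, 0, 4.5], "twist": 0},
    {"gripper": 255, "slide": [0, 0, 4.5], "twist": 0},
    {"gripper": 255, "slide": [0, 0, 4.5], "twist": 0},
    {"gripper": 255, "slide": [0, 0, 3.3], "twist": 0},
    {"gripper": 255, "slide": [0, 0, 1.9], "twist": 1.5},
    {"gripper": 255, "slide": [0, 0, 0], "twist": 0},
    {"gripper": 255, "slide": [0, 0, 0], "twist": 0},
    {"gripper": 255, "slide": [0, 0, 0], "twist": 0},
  ],
)

```text
time_s: 3.7
position: [0.5372, 0.2048, 0.0642]
eef_rot: [-1.262, 2.873, -0.0]
ft_force: [0.3, -0.3, 0.7]
opening: 0.0
grip_force: 0.0
```

>>> drive_tool(
  rows=[
    {"gripper": 255, "slide": [0.3, 0, 0], "twist": 0},
    {"gripper": 255, "slide": [0.3, 0, 0], "twist": 0},
    {"gripper": 255, "slide": [0.3, 0, 0], "twist": 0},
    {"gripper": 255, "slide": [0.3, 0, 0], "twist": 0},
    {"gripper": 255, "slide": [0.3, 0, 0], "twist": 0},
    {"gripper": 255, "slide": [0.3, 0, 0], "twist": 0},
    {"gripper": 255, "slide": [0.3, 0, 0], "twist": 1.7},
    {"gripper": 255, "slide": [0.3, 0, 0], "twist": 1.7},
    {"gripper": 255, "slide": [0.3, 0, 0], "twist": 1.7},
  ],
)

```text
time_s: 4.6
position: [0.518, 0.1846, 0.0626]
eef_rot: [-1.13, 2.93, -0.001]
ft_force: [2.7, 0.5, 1.7]
opening: 0.001
grip_force: 1.2
```

>>> drive_tool(
  rows=[
    {"gripper": 255, "slide": [0.35, -0.06, 0], "twist": 2},
    {"gripper": 255, "slide": [0.7, -0.1, 0], "twist": 4},
    {"gripper": 255, "slide": [0.7, -0.1, 0], "twist": 4},
    {"gripper": 255, "slide": [0.7, -0.1, 0], "twist": 4},
    {"gripper": 255, "slide": [0.7, -0.1, 0], "twist": 4},
    {"gripper": 255, "slide": [0.7, -0.1, 0], "twist": 4},
    {"gripper": 255, "slide": [0.7, -0.1, 0], "twist": 4},
    {"gripper": 255, "slide": [0.35, -0.06, 0], "twist": 2},
    {"gripper": 255, "slide": [0.2, -0.03, 0], "twist": 1.15},
  ],
)

```text
time_s: 5.5
position: [0.4767, 0.1536, 0.0622]
eef_rot: [0.359, -3.121, -0.0]
ft_force: [1.4, 1.7, -0.5]
opening: 0.001
grip_force: 1.0
```

```bash
cat >> h.py <<'E'
PIV=np.array([.438,.2475]);X=np.array([.223,.975]);Y=np.array([-.975,.223])
def arc():
    s=status.read_state(); v=s['position'][:2]-PIV; rho=np.hypot(*v); M=R.from_rotvec(s['eef_rot']).as_matrix(); tx=M[:2,0]
    th=np.arctan2(-v@X,-v@Y)+np.arcsin(.018/rho)
    print('t',s['time_s'],'theta',th.round(3),'tool th',np.arctan2(tx@Y,-tx@X).round(3),'leg r',np.sqrt(rho**2-.018**2).round(4),'F.push',(-np.array(s['ft_force'][:2])@tx).round(1),'F',np.round(s['ft_force'],1),'z',s['position'][2].round(4))
E
python3 -c "from h import *;arc()"
```

```text
t 5.5 theta 1.133 tool th 1.117 leg r 0.1 F.push 1.7 F [ 1.4  1.7 -0.5] z 0.0622
```

>>> drive_tool(
  rows=[
    {"gripper": 255, "slide": [0.2, -0.03, 0], "twist": 1.15},
    {"gripper": 255, "slide": [0.2, -0.03, 0], "twist": 1.15},
    {"gripper": 255, "slide": [0.2, -0.03, 0], "twist": 1.15},
    {"gripper": 255, "slide": [0.2, -0.03, 0], "twist": 1.15},
    {"gripper": 255, "slide": [0.2, -0.03, 0], "twist": 1.15},
    {"gripper": 255, "slide": [0.1, -0.02, 0], "twist": 0.6},
  ],
)

```text
time_s: 6.1
position: [0.4665, 0.1496, 0.0623]
eef_rot: [0.186, -3.136, 0.0]
ft_force: [1.5, 2.0, -0.3]
opening: -0.002
grip_force: 1.0
```

>>> drive_tool(
  rows=[
    {"gripper": 255, "slide": [0.2, -0.03, 0], "twist": 1.15},
    {"gripper": 255, "slide": [0.2, -0.03, 0], "twist": 1.15},
    {"gripper": 255, "slide": [0.0, 0, 0], "twist": 0},
  ],
)

```text
time_s: 6.4
position: [0.4624, 0.1486, 0.0622]
eef_rot: [0.123, -3.139, 0.0]
ft_force: [1.4, 1.0, 0.8]
opening: 0.0
grip_force: 0.7
```

```bash
python3 -c "from h import *;arc()"
```

```text
t 6.4 theta 1.281 tool th 1.267 leg r 0.1002 F.push 1.5 F [1.4 1.  0.8] z 0.0622
```

>>> drive_tool(
  rows=[
    {"gripper": 255, "slide": [0.2, -0.03, 0], "twist": 1.15},
    {"gripper": 255, "slide": [0.2, -0.03, 0], "twist": 1.15},
  ],
)

```text
time_s: 6.6
position: [0.4589, 0.1478, 0.0623]
eef_rot: [-0.059, 3.141, 0.0]
ft_force: [1.9, 2.1, -0.2]
opening: 0.001
grip_force: 1.1
```

>>> drive_tool(
  rows=[
    {"gripper": 255, "slide": [0.2, -0.03, 0], "twist": 1.15},
    {"gripper": 255, "slide": [0.2, -0.03, 0], "twist": 1.15},
  ],
)

```text
time_s: 6.8
position: [0.4547, 0.1471, 0.0623]
eef_rot: [0.004, 3.142, 0.0]
ft_force: [1.5, 0.7, -0.4]
opening: 0.002
grip_force: 1.0
```

>>> drive_tool(
  rows=[
    {"gripper": 255, "slide": [0.2, -0.03, 0], "twist": 1.15},
    {"gripper": 255, "slide": [0.2, -0.03, 0], "twist": 1.15},
  ],
)

```text
time_s: 7.0
position: [0.4507, 0.1465, 0.0623]
eef_rot: [0.067, 3.141, -0.0]
ft_force: [1.7, 0.8, 0.5]
opening: 0.003
grip_force: 1.0
```

>>> drive_tool(
  rows=[
    {"gripper": 255, "slide": [0.2, -0.03, 0], "twist": 1.15},
    {"gripper": 255, "slide": [0.1, -0.02, 0], "twist": 0.6},
  ],
)

```text
time_s: 7.2
position: [0.4476, 0.1462, 0.0623]
eef_rot: [-0.114, -3.139, 0.0]
ft_force: [2.9, 1.2, 1.5]
opening: -0.004
grip_force: 1.0
```

>>> drive_tool(
  rows=[
    {"gripper": 255, "slide": [0.2, -0.03, 0], "twist": 1.15},
    {"gripper": 255, "slide": [0.2, -0.03, 0], "twist": 1.15},
  ],
)

```text
time_s: 7.4
position: [0.4437, 0.1459, 0.0623]
eef_rot: [0.178, 3.136, 0.0]
ft_force: [2.4, 0.5, -0.2]
opening: -0.0
grip_force: 1.0
```

>>> drive_tool(
  rows=[
    {"gripper": 255, "slide": [0.2, -0.03, 0], "twist": 1.15},
    {"gripper": 255, "slide": [0.2, -0.03, 0], "twist": 1.15},
  ],
)

```text
time_s: 7.6
position: [0.4396, 0.1458, 0.0623]
eef_rot: [0.241, 3.132, 0.0]
ft_force: [1.8, 0.7, -0.2]
opening: 0.0
grip_force: 1.0
```

>>> drive_tool(
  rows=[
    {"gripper": 255, "slide": [0.2, -0.03, 0], "twist": 1.15},
    {"gripper": 255, "slide": [0.2, -0.03, 0], "twist": 1.15},
  ],
)

```text
time_s: 7.8
position: [0.4356, 0.1459, 0.0623]
eef_rot: [0.304, 3.127, -0.0]
ft_force: [2.2, 0.6, -0.4]
opening: -0.002
grip_force: 1.0
```

>>> drive_tool(
  rows=[
    {"gripper": 255, "slide": [0.2, -0.03, 0], "twist": 1.15},
    {"gripper": 255, "slide": [0.2, -0.03, 0], "twist": 1.15},
  ],
)

```text
time_s: 8.0
position: [0.4316, 0.1461, 0.0623]
eef_rot: [0.367, 3.12, 0.0]
ft_force: [2.6, -0.8, -0.4]
opening: 0.0
grip_force: 1.0
```

```bash
python3 -c "from h import *;arc()"
```

```text
t 8.0 theta 1.587 tool th 1.58 leg r 0.1 F.push 2.7 F [ 2.6 -0.8 -0.4] z 0.0623
```

>>> drive_tool(
  rows=[
    {"gripper": 255, "slide": [0.2, -0.03, 0], "twist": 1.15},
    {"gripper": 255, "slide": [0.2, -0.03, 0], "twist": 1.15},
  ],
)

```text
time_s: 8.2
position: [0.4275, 0.1465, 0.0623]
eef_rot: [0.429, 3.112, 0.0]
ft_force: [2.8, 1.3, -0.2]
opening: -0.0
grip_force: 1.0
```

>>> drive_tool(
  rows=[
    {"gripper": 255, "slide": [0.2, -0.03, 0], "twist": 1.15},
    {"gripper": 255, "slide": [0.2, -0.03, 0], "twist": 1.15},
  ],
)

```text
time_s: 8.4
position: [0.4235, 0.147, 0.0623]
eef_rot: [0.492, 3.103, -0.0]
ft_force: [2.5, 0.9, 1.2]
opening: 0.001
grip_force: 1.0
```

>>> drive_tool(
  rows=[
    {"gripper": 255, "slide": [0.2, -0.03, 0], "twist": 1.15},
    {"gripper": 255, "slide": [0.2, -0.03, 0], "twist": 1.15},
  ],
)

```text
time_s: 8.6
position: [0.4195, 0.1477, 0.0623]
eef_rot: [0.554, 3.092, 0.0]
ft_force: [3.1, 0.3, -0.0]
opening: -0.001
grip_force: 1.0
```

>>> drive_tool(
  rows=[
    {"gripper": 255, "slide": [0.15, -0.02, 0], "twist": 0.9},
    {"gripper": 255, "slide": [0.15, -0.02, 0], "twist": 0.9},
  ],
)

```text
time_s: 8.8
position: [0.4172, 0.1482, 0.0624]
eef_rot: [0.602, 3.082, -0.0]
ft_force: [3.8, -1.5, 0.6]
opening: 0.002
grip_force: 2.3
```

```bash
python3 -c "from h import *;arc()"
```

```text
t 8.8 theta 1.731 tool th 1.732 leg r 0.0999 F.push 4.0 F [ 3.8 -1.5  0.6] z 0.0624
```

>>> drive_tool(
  rows=[
    {"gripper": 255, "slide": [0.1, 0, 0], "twist": 0},
    {"gripper": 255, "slide": [0, 0, 0], "twist": 0},
  ],
)

```text
time_s: 9.0
position: [0.4169, 0.1484, 0.0626]
eef_rot: [0.6, 3.081, 0.0]
ft_force: [5.5, -0.9, 0.2]
opening: -0.001
grip_force: 2.5
```

```bash
python3 -c "from h import *;arc()"
```

```text
t 9.0 theta 1.735 tool th 1.731 leg r 0.0997 F.push 5.5 F [ 5.5 -0.9  0.2] z 0.0626
```

>>> drive_tool(
  rows=[
    {"gripper": 255, "slide": [0.1, 0, 0], "twist": 0},
    {"gripper": 255, "slide": [0, 0, 0], "twist": 0},
  ],
)

```text
time_s: 9.2
position: [0.4165, 0.1486, 0.0627]
eef_rot: [0.6, 3.08, 0.0]
ft_force: [5.3, -3.0, -0.2]
opening: 0.002
grip_force: 3.1
```

```bash
python3 -c "from h import *;arc()"
```

```text
t 9.2 theta 1.739 tool th 1.731 leg r 0.0996 F.push 6.0 F [ 5.3 -3.  -0.2] z 0.0627
```

>>> drive_tool(
  rows=[
    {"gripper": 255, "slide": [0.1, 0, 0], "twist": 0},
    {"gripper": 255, "slide": [0.1, 0, 0], "twist": 0},
    {"gripper": 255, "slide": [0, 0, 0], "twist": 0},
  ],
)

```text
time_s: 9.5
position: [0.4157, 0.149, 0.0629]
eef_rot: [0.601, 3.078, 0.001]
ft_force: [8.1, -3.1, 0.3]
opening: 0.002
grip_force: 4.3
```

```bash
python3 -c "from h import *;arc()"
```

```text
t 9.5 theta 1.748 tool th 1.731 leg r 0.0993 F.push 8.7 F [ 8.1 -3.1  0.3] z 0.0629
```

>>> drive_tool(
  rows=[
    {"gripper": 255, "slide": [0.1, 0, 0], "twist": 0},
    {"gripper": 255, "slide": [0, 0, 0], "twist": 0},
    {"gripper": 255, "slide": [0, 0, 0], "twist": 0},
    {"gripper": 255, "slide": [0, 0, 0], "twist": 0},
  ],
)

```text
time_s: 9.9
position: [0.4153, 0.1493, 0.063]
eef_rot: [0.601, 3.077, 0.001]
ft_force: [9.0, -4.0, -0.0]
opening: 0.004
grip_force: 4.8
```

```bash
python3 -c "from h import *;arc()"
```

```text
t 9.9 theta 1.753 tool th 1.732 leg r 0.0992 F.push 9.9 F [ 9. -4. -0.] z 0.063
```

>>> drive_tool(
  rows=[
    {"gripper": 255, "slide": [0, 0, 0], "twist": 0},
    {"gripper": 255, "slide": [0, 0, 0], "twist": 0},
    {"gripper": 255, "slide": [0, 0, 0], "twist": 0},
    {"gripper": 255, "slide": [0, 0, 0], "twist": 0},
    {"gripper": 255, "slide": [0, 0, 0], "twist": 0},
    {"gripper": 255, "slide": [0, 0, 0], "twist": 0},
    {"gripper": 255, "slide": [0, 0, 0], "twist": 0},
    {"gripper": 255, "slide": [0, 0, 0], "twist": 0},
    {"gripper": 255, "slide": [0, 0, 0], "twist": 0},
    {"gripper": 255, "slide": [0, 0, 0], "twist": 0},
  ],
)

```text
time_s: 10.9
position: [0.4153, 0.1492, 0.063]
eef_rot: [0.601, 3.077, 0.001]
ft_force: [8.5, -4.2, -0.1]
opening: -0.002
grip_force: 4.8
```

```bash
python3 -c "from h import *;arc()"
```

```text
t 10.9 theta 1.752 tool th 1.732 leg r 0.0992 F.push 9.5 F [ 8.5 -4.2 -0.1] z 0.063
```

>>> drive_tool(
  rows=[
    {"gripper": 255, "slide": [-0.5, 0, 0], "twist": 0},
    {"gripper": 255, "slide": [-2.5, 0, 0], "twist": 0},
    {"gripper": 255, "slide": [0, 0, -4.5], "twist": 0},
    {"gripper": 255, "slide": [0, 0, -4.5], "twist": 0},
    {"gripper": 255, "slide": [0, 0, -4.5], "twist": 0},
    {"gripper": 255, "slide": [0, 0, -4.5], "twist": 0},
    {"gripper": 110, "slide": [-0.8, -4, 0], "twist": 0},
    {"gripper": 110, "slide": [-0.8, -4, 0], "twist": 0},
    {"gripper": 110, "slide": [-0.8, -4, 0], "twist": 0},
    {"gripper": 110, "slide": [-0.8, -4, 0], "twist": 0},
  ],
)

```text
time_s: 11.9
position: [0.4075, -0.0223, 0.2418]
eef_rot: [-0.597, -3.081, -0.0]
ft_force: [1.0, -0.6, 0.1]
opening: 0.567
grip_force: 0.0
```

>>> drive_tool(
  rows=[
    {"gripper": 110, "slide": [0, 0, 0], "twist": -7},
    {"gripper": 110, "slide": [0, 0, 0], "twist": -7},
    {"gripper": 110, "slide": [0, 0, 0], "twist": -7},
    {"gripper": 110, "slide": [0, 0, 0], "twist": 0},
  ],
)

```text
time_s: 12.3
position: [0.4082, -0.0212, 0.2417]
eef_rot: [-0.027, -3.138, -0.0]
ft_force: [-0.0, -0.3, 0.9]
opening: 0.568
grip_force: 0.0
```

```bash
python3 - <<'E'
from h import *
s=status.read_state(); print(s['time_s'],s['position'],R.from_rotvec(s['eef_rot']).as_matrix().round(3), s['qpos'].round(2),s['opening'],s['ft_force'])
c=eyes.calibration('wrist');w=eyes.grab_frame('wrist');cv2.imwrite('pics/wrist3.png',w)
np.savez('c3.npz',**c)
h=cv2.cvtColor(w,cv2.COLOR_BGR2HSV); m=cv2.inRange(h,(100,120,60),(125,255,255))
k,l,a,ce=cv2.connectedComponentsWithStats(m); print([(x[:5],y.round(1)) for x,y in zip(a[1:],ce[1:]) if x[4]>60])
E
```

```text
12.3 [ 0.40815188 -0.02118085  0.24171986] [[-1.     0.017 -0.003]
 [ 0.017  1.     0.   ]
 [ 0.003  0.    -1.   ]] [-0.87  0.02  0.88  2.19 -0.02  0.94  1.57] 0.5676118661145472 [-0.04693464 -0.26561681  0.93790616]
[(array([   0,  117,   54,  100, 3982], dtype=int32), array([ 24.5, 166.8])), (array([324, 185,  14,  75, 813], dtype=int32), array([330.8, 221.7])), (array([580, 214,  60,  36, 760], dtype=int32), array([611.3, 231.6]))]
```

View pics/wrist3.png

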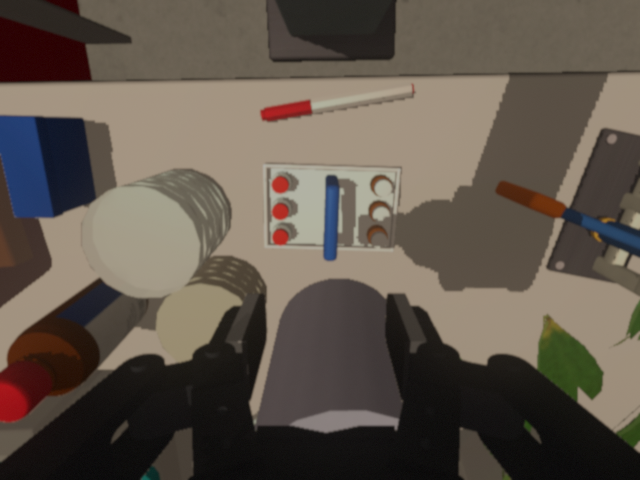

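The tray corners are at about (264,163), (400,167), (396,250) and (264,248). The blue bar runs from (332,178) to (330,259). The leg stands swung out with its pad at (530,198).

```bash
python3 - <<'E'
from h import *
c=dict(np.load('c3.npz')); s=status.read_state()
w=cv2.imread('pics/wrist3.png');h=cv2.cvtColor(w,cv2.COLOR_BGR2HSV)
m=cv2.inRange(h,(100,120,60),(125,255,255)); m[:,:315]=0;m[:,345:]=0
ys,xs=np.where(m>0); (rc,rs,ra)=cv2.minAreaRect(np.c_[xs,ys].astype(np.float32)); print(rc,rs,ra)
C=[onz(c,*p,.014) for p in [(264,163),(400,167),(396,250),(264,248)]]
for p in C: print(p.round(4))
ctr=sum(C)/4; ax=C[1]+C[2]-C[0]-C[3]; print('tray ctr',ctr.round(4),np.linalg.norm(C[1]-C[0]),np.linalg.norm(C[2]-C[1]),'yaw x',np.degrees(np.arctan2(ax[1],ax[0])))
a,b=onz(c,332,177,.071),onz(c,330,260,.071); print('bar',a.round(4),b.round(4),((a+b)/2).round(4),np.linalg.norm(a-b),'yaw',np.degrees(np.arctan2(*(b-a)[[1,0]])))
bc=(ctr+(a+b)/2)/2; print('tool cm to grasp',tool([*bc[:2],.064-.011],s))
print('pad',onz(c,530,198,.08))
E
```

```text
(330.84478759765625, 221.99310302734375) (11.63296127319336, 74.19341278076172) 2.544804573059082
[ 0.3701 -0.0774  0.014 ]
[0.3759 0.0495 0.014 ]
[0.458  0.0489 0.014 ]
[ 0.4537 -0.0827  0.014 ]
tray ctr [ 0.4144 -0.0155  0.014 ] 0.12706048036061748 0.08210874869995165 yaw x 87.77975028710603
bar [ 0.3759 -0.0151  0.071 ] [ 0.4461 -0.0175  0.071 ] [ 0.411  -0.0163  0.071 ] 0.07027941563935922 yaw -2.0229836203308618
tool cm to grasp [-0.46272103  0.53159219 18.87951997]
pad [0.39349002 0.13970008 0.08      ]
```

>>> drive_tool(
  rows=[
    {"gripper": 110, "slide": [-0.45, 0.55, 0], "twist": 1.1},
    {"gripper": 110, "slide": [0, 0, 4.5], "twist": 0},
    {"gripper": 110, "slide": [0, 0, 4.5], "twist": 0},
    {"gripper": 110, "slide": [0, 0, 4.5], "twist": 0},
    {"gripper": 110, "slide": [0, 0, 3], "twist": 0},
    {"gripper": 110, "slide": [0, 0, 1.5], "twist": 0},
    {"gripper": 110, "slide": [0, 0, 0.7], "twist": 0},
    {"gripper": 110, "slide": [0, 0, 0], "twist": 0},
    {"gripper": 110, "slide": [0, 0, 0], "twist": 0},
  ],
)

```text
time_s: 13.25
position: [0.4149, -0.0157, 0.0558]
eef_rot: [0.059, 3.14, 0.0]
ft_force: [0.3, -1.1, -0.0]
opening: 0.569
grip_force: 0.0
```

>>> drive_tool(
  rows=[
    {"gripper": 255, "slide": [0, 0, 0], "twist": 0},
    {"gripper": 255, "slide": [0, 0, 0], "twist": 0},
    {"gripper": 255, "slide": [0, 0, 0], "twist": 0},
    {"gripper": 255, "slide": [0, 0, 0], "twist": 0},
    {"gripper": 255, "slide": [0, 0, 0], "twist": 0},
    {"gripper": 255, "slide": [0, 0, 0], "twist": 0},
  ],
  newtons=50,
)

```text
time_s: 13.85
position: [0.4149, -0.0156, 0.0561]
eef_rot: [0.059, 3.139, 0.002]
ft_force: [-2.0, 0.2, 7.3]
opening: 0.129
grip_force: 49.0
```

>>> drive_tool(
  rows=[
    {"gripper": 255, "slide": [0, 0, -0.5], "twist": 0},
    {"gripper": 255, "slide": [0, 0, -1], "twist": 0},
    {"gripper": 255, "slide": [0, 0, -2], "twist": 0},
    {"gripper": 255, "slide": [0, 0, -3], "twist": 0},
    {"gripper": 255, "slide": [0, 0, -3], "twist": 0},
    {"gripper": 255, "slide": [0, 0, -3], "twist": 0},
    {"gripper": 255, "slide": [0, 0, -1.5], "twist": 0},
    {"gripper": 255, "slide": [0, 0, -0.5], "twist": 0},
    {"gripper": 255, "slide": [0, 0, 0], "twist": 0},
  ],
)

```text
time_s: 14.75
position: [0.4142, -0.0155, 0.2007]
eef_rot: [0.057, 3.14, 0.002]
ft_force: [-0.0, -0.7, -3.6]
opening: 0.129
grip_force: 49.3
```

>>> drive_tool(
  rows=[
    {"gripper": 255, "slide": [-0.03, 1.0, 0], "twist": 0},
    {"gripper": 255, "slide": [-0.06, 2.2, 0], "twist": 0},
    {"gripper": 255, "slide": [-0.1, 3.2, 0], "twist": 0},
    {"gripper": 255, "slide": [-0.1, 3.4, 0], "twist": 0},
    {"gripper": 255, "slide": [-0.1, 3.4, 0], "twist": 0},
    {"gripper": 255, "slide": [-0.1, 3.4, 0], "twist": 0},
    {"gripper": 255, "slide": [-0.1, 3.2, 0], "twist": 0},
    {"gripper": 255, "slide": [-0.05, 2.1, 0], "twist": 0},
    {"gripper": 255, "slide": [0, 1.0, 0], "twist": 0},
  ],
)

```text
time_s: 15.65
position: [0.4284, 0.2145, 0.1992]
eef_rot: [-0.054, -3.14, 0.003]
ft_force: [0.1, -1.3, -2.8]
opening: 0.13
grip_force: 49.3
```

>>> drive_tool(
  rows=[
    {"gripper": 255, "slide": [0, 0, 0], "twist": 1.8},
    {"gripper": 255, "slide": [0, 0, 0], "twist": 3.6},
    {"gripper": 255, "slide": [0, 0, 0], "twist": 3.6},
    {"gripper": 255, "slide": [0, 0, 0], "twist": 1.8},
    {"gripper": 255, "slide": [0, 0, 0], "twist": 0},
    {"gripper": 255, "slide": [0, 0, 0], "twist": 0},
  ],
)

```text
time_s: 16.25
position: [0.429, 0.2121, 0.2003]
eef_rot: [-0.354, -3.121, 0.0]
ft_force: [-0.5, -0.4, -2.3]
opening: 0.13
grip_force: 49.3
```

```bash
python3 - <<'E'
from h import *
s=status.read_state(); M=R.from_rotvec(s['eef_rot']).as_matrix()
print(s['time_s'],s['position'],M.round(3),s['opening'],s['ft_force'],'yaw y',np.degrees(np.arctan2(M[1,1],M[0,1])))
seat=np.r_[PIV-.035*X,.0]; print('to seat, tool cm',tool([*seat[:2],.136],s))
c=eyes.calibration('wrist');w=eyes.grab_frame('wrist');cv2.imwrite('pics/wrist4.png',w); np.savez('c4.npz',**c)
E
```

```text
16.25 [0.42902201 0.2120583  0.20027879] [[-0.975  0.224 -0.   ]
 [ 0.224  0.975 -0.   ]
 [ 0.    -0.    -1.   ]] 0.12972684742099697 [-0.51894365 -0.35937638 -2.3292304 ] yaw y 77.06761377995728
to seat, tool cm [-0.0860321   0.15521046  6.42784832]
```

View pics/wrist4.png

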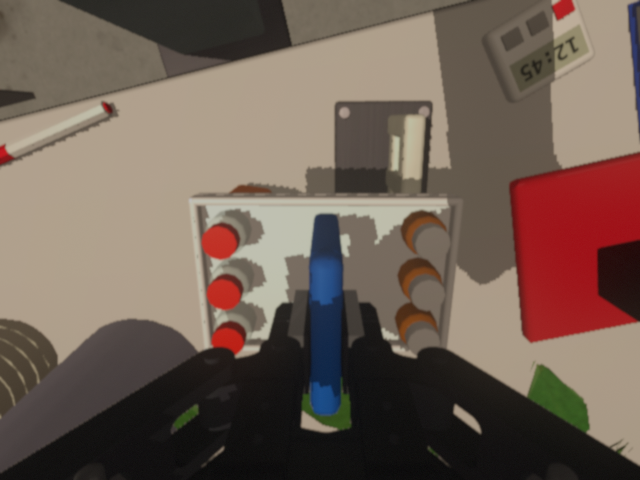

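The carrier hangs square to the foot plate. Its near rim runs from (193,198) to (459,201), and the plate's near corners are at (335,101) and (432,101). I'll check the carrier's centre and the riser's origin from these points.

```bash
python3 - <<'E'
from h import *
c=dict(np.load('c4.npz')); s=status.read_state()
a,b=onz(c,191,198,.158),onz(c,461,200,.158); m=(a+b)/2; print('rim',np.linalg.norm(a-b),'ctr',(m[:2]-.042*Y).round(4),'yaw',np.degrees(np.arctan2(*(b-a)[[1,0]])))
p,q=onz(c,335,101,.008),onz(c,432,101,.008); print(np.linalg.norm(p-q),'yaw',np.degrees(np.arctan2(*(q-p)[[1,0]])),'O',(p[:2]+.03*X-.091*Y).round(4),(q[:2]-.05*X-.091*Y).round(4),'seat',(PIV-.035*X).round(4))
E
```

```text
rim 0.12609857826525178 ctr [0.4304 0.2122] yaw 76.68203632257207
0.07784984516192678 yaw 77.11652236228478 O [0.4388 0.2486] [0.4383 0.2465] seat [0.4302 0.2134]
```

>>> drive_tool(
  rows=[
    {"gripper": 255, "slide": [0, 0.1, 1], "twist": 0},
    {"gripper": 255, "slide": [0, 0, 1.8], "twist": 0},
    {"gripper": 255, "slide": [0, 0, 1.6], "twist": 0},
    {"gripper": 255, "slide": [0, 0, 0.8], "twist": 0},
    {"gripper": 255, "slide": [0, 0, 0.4], "twist": 0},
    {"gripper": 255, "slide": [0, 0, 0.2], "twist": 0},
    {"gripper": 255, "slide": [0, 0, 0.2], "twist": 0},
    {"gripper": 255, "slide": [0, 0, 0], "twist": 0},
  ],
)

```text
time_s: 17.1
position: [0.4295, 0.2139, 0.1405]
eef_rot: [0.353, 3.121, 0.001]
ft_force: [-0.3, 0.4, -2.7]
opening: 0.13
grip_force: 49.3
```

>>> drive_tool(
  rows=[
    {"gripper": 255, "slide": [0, 0, 0.15], "twist": 0},
    {"gripper": 255, "slide": [0, 0, 0.15], "twist": 0},
    {"gripper": 255, "slide": [0, 0, 0.1], "twist": 0},
    {"gripper": 255, "slide": [0, 0, 0], "twist": 0},
  ],
)

```text
time_s: 17.5
position: [0.4293, 0.2138, 0.1363]
eef_rot: [0.353, 3.122, 0.0]
ft_force: [0.0, 0.2, -2.4]
opening: 0.128
grip_force: 49.3
```

>>> drive_tool(
  rows=[
    {"gripper": 255, "slide": [0, 0, 0.1], "twist": 0},
    {"gripper": 255, "slide": [0, 0, 0.05], "twist": 0},
    {"gripper": 255, "slide": [0, 0, 0], "twist": 0},
  ],
)

```text
time_s: 17.8
position: [0.4294, 0.2133, 0.1358]
eef_rot: [-0.354, -3.121, -0.001]
ft_force: [-4.1, -3.9, 10.9]
opening: 0.124
grip_force: 51.3
```

>>> drive_tool(
  rows=[
    {"gripper": 255, "slide": [0, 0, -0.05], "twist": 0},
    {"gripper": 200, "slide": [0, 0, 0], "twist": 0},
    {"gripper": 160, "slide": [0, 0, 0], "twist": 0},
    {"gripper": 120, "slide": [0, 0, 0], "twist": 0},
    {"gripper": 110, "slide": [0, 0, 0], "twist": 0},
    {"gripper": 110, "slide": [0, 0, 0], "twist": 0},
  ],
  newtons=20,
)

```text
time_s: 18.4
position: [0.4293, 0.2138, 0.1352]
eef_rot: [0.353, 3.122, -0.0]
ft_force: [0.1, 0.3, 0.3]
opening: 0.572
grip_force: 0.0
```

>>> drive_tool(
  rows=[
    {"gripper": 110, "slide": [0, 0, -1], "twist": 0},
    {"gripper": 110, "slide": [0, 0, -2], "twist": 0},
    {"gripper": 110, "slide": [0, 0, -4], "twist": 0},
    {"gripper": 110, "slide": [0, 0, -4], "twist": 0},
    {"gripper": 110, "slide": [0, 0, -2], "twist": 0},
    {"gripper": 110, "slide": [0, 0, 0], "twist": 0},
  ],
)

```text
time_s: 19.0
position: [0.431, 0.2145, 0.2686]
eef_rot: [0.353, 3.118, 0.009]
ft_force: [-0.7, 0.2, -0.1]
opening: 0.57
grip_force: 0.0
```

```bash
python3 - <<'E'
from h import *
s=status.read_state(); print(s['time_s'],s['position'],s['opening'],s['ft_force'])
c=eyes.calibration('wrist');w=eyes.grab_frame('wrist');cv2.imwrite('pics/wrist5.png',w); np.savez('c5.npz',**c)
E
```

```text
19.0 [0.43100055 0.21450218 0.26860871] 0.5696214580294865 [-0.67560957  0.15912971 -0.12416896]
```

View pics/wrist5.png

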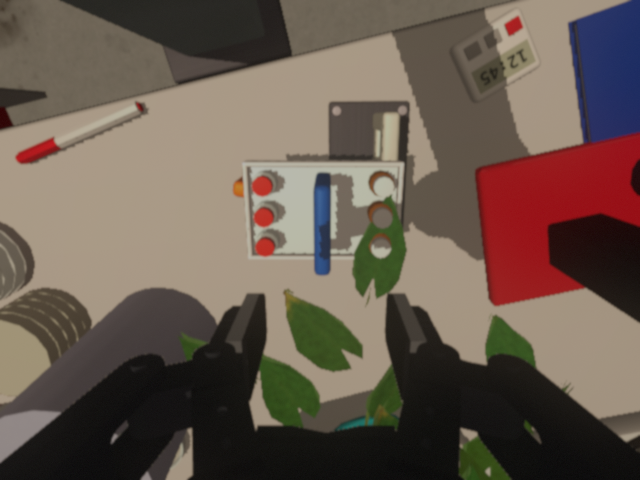

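The carrier sits on the rail and leg, with rim corners at about (244,161), (405,163) and (249,259). The orange pad shows at (239,187). I'll check the centre and hand in if it is good.

```bash
python3 - <<'E'
from h import *
c=dict(np.load('c5.npz'))
a,b,d=[onz(c,*p,.094) for p in [(244,161),(405,163),(249,259)]]
ctr=((b+d)/2)[:2]; seat=PIV-.035*X; yaw=np.degrees(np.arctan2(*(b-a)[[1,0]])); e=np.linalg.norm(ctr-seat)
print(np.linalg.norm(a-b),np.linalg.norm(a-d),'ctr',ctr,'seat',seat,'err',e,'yaw',yaw)
if e<.008 and abs(yaw-77.1)<5: print(r.sign_off())
E
```

```text
0.12786268861712544 0.08294383878536776 ctr [0.42975475 0.21478752] seat [0.430195 0.213375] err 0.0014795379657632148 yaw 76.39684325723394
the job is handed in; nothing more can be done
None
```

The leg was folded out to its stop and held there at about 10 N for over a second. The carrier was set on the rail and leg, measured about 1.5 mm from the seat and within about 1° of square, and the job was handed in.

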